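Lock the embroidery hoop arm into its stand with the cam disc

ROBOT

A 6-joint arm with a two-finger parallel gripper is mounted at the origin on the work surface. World frame = base frame: x ahead of the robot, y to its left, z up, the work surface at z = 0. Lengths are in m, angles in rad, forces in N, time in s.
With the tool pointing down it reaches from about 0.225 to 0.875 m from the base axis. Payload 3.4 kg.
Tool frame: the origin (TCP) lies at the very end of the fingers, on their centre line; the grasp point (between the pads) lies manip.hold_point_z behind it (manip.hold_point_z is the distance from the TCP to the grasp point, in m); z points along the fingers, x is the direction in which the jaws open and shut, and the axes are right-handed (so a half turn about z gives the same grasp; the last joint's range is limited). The gripper opens to 85 mm and grips with 20 to 120 N. Pads are 22 mm wide; open, the fingers measure 114 mm over their backs; the gripper's body (76 mm by 85 mm) begins 54 mm behind the grasp point. The pads swing forward as they close: fully open they stand 13 mm farther back than shut.
Start: joints at [-1.319, 0.276, 1.505, -0, 1.361, -0.121], TCP at [0.209, -0.536, 0.231] pointing down, gripper open.
Joint ranges: [-2.89, 2.89], [-0.75, 2.08], [0.22, 2.7], [-1.18, 4.32], [0.11, 2.71], [-2.7, 2.7]. Speed limits (rad/s): [2.57, 2.57, 3.14, 3.14, 3.14, 3.14].

INTERFACE

Orientations are given as a rotation vector (axis times angle).
In Python, from workcell import manip, optics, ticket gives the robot as it stands. The module is installed in compiled form; this text tells all that it offers.
- The arm moves only by the tool arm_command, never from a script. Its argument "rows" is a list of rows, each an object of numbers: "dx", "dy", "dz": the shift along the tool's x, y, z in m; "yaw": the turn about the tool's z in rad. A call has 1 to 20 rows; each row is the pose to reach, as a shift and turn from the pose commanded when the call began, along the tool's axes at that moment; what a row does not reach only later rows make up. A row lasts 1/8 s, in which the tool goes at most 62.5 mm and 10.7 degrees, less where a joint would pass 70% of its speed; a pose out of reach is approached as far as the arm can. A call with a gripper value outside its range is refused whole. "jaw" is the opening in per cent of the stroke, from 0 (shut) to 100 (fully open), set as the call begins (left out, the last holds). The fingers move at their own pace and stop on an object; "grip_force" is the grip in N (left out, the last holds). Time passes only in rows, so rows that repeat a pose let the fingers close. It gives the time, the measured TCP pose, the force and the opening at its end, in the units of the state.
- manip.get_state(): the state, without advancing time (a new reading comes with each control period).
- optics.snapshot(name): name is "side" or "top" or "wrist"; returns the picture (384x512x3 uint8, blue, green, red); there is no depth.
- optics.camera_params(name): a dict with "mtx" (3x3 intrinsics, pixels), "D" ([k1, k2, p1, p2, k3] as OpenCV has them; the pictures are not rectified), "R" (3x3) and "t" (3): a world point X has camera coordinates R X + t; the wrist camera has in their place "tool_from_camera" (4x4, takes a point from camera to tool coordinates, whose origin is the TCP and whose axes are the tool frame's). Camera axes: x right, y down, z forward; pixel columns grow to the right and rows downward; lengths in m; the calibration is good to about 2 mm. A picture is of the moment at which its call begins: read the wrist's pose just before it. camera_params takes no time and is no camera call.
- ticket.close_job(): hands the job in, once; it reports no verdict.
The state is a dict: "clock": time; "joint_pos": joint angles; "qd": joint speeds; "effort": joint torques, N m; "position": TCP position; "tcp_rot": TCP orientation; "contact_force": force on the tool from outside, world axes, zero at the start; "moment": the same for the moment, N m; "gripper_width": finger opening in m.
Only numpy, scipy, OpenCV 4.12 (cv2) and the standard library are available. Lean on these libraries where they do the work, as an engineer would, in place of code of your own. Each camera call takes 0.05 s, during which the arm holds its last target.

TASK

The embroidery hoop's bamboo arm lies loose in its stand. Slide the arm along its guides until it presses on the two sprung pads and the bolt stands inside the open hook of the steel cam, then turn the cam by its crank peg anticlockwise (seen from above) about half a turn, until you feel the hook has drawn the arm tight against the steel seat: firmly snug, but stop as soon as it is tight and do not force it. Let go, and leave the other things on the table alone.

Things in the scene. Friction and masses are not known exactly. Their poses are not given: they have to be found in the camera images.
- stand: Bamboo foot board of the hoop stand, 280 x 100 x 20 mm, fixed. Origin on the table under the cam's axis; x is the way the hoop arm slides in, z up; board from x -210 to +70 mm, y +-50 mm. On its top (z = 20 mm) two guide strips 10 mm high lie at |y| = 25 to 33 mm, x = -170 to -68 mm.
- seat_face (a point): Middle of the 18 mm slot between two steel seat cheeks 22 mm high, at their nominal front face, x = -64 mm of the stand. The real face is shimmed up to 4 mm either way (not measured) and gives on its cork backing, 48 N per mm. Two sprung rubber pads stick out 8 mm; they resist the arm with 3 N at first touch, 8 N when its shoulder meets the seat, and push it back if let go unlocked.
- hoop_arm: Loose bamboo hoop arm, 0.3 to 0.5 kg, on the board between the guides. Origin at its underside below the front (shoulder) face, x towards the cam, z up. Shoulder block 90 x 48 x 22 mm, behind it a bar 28 wide, 20 high (x -155 to -90 mm), then a flat hoop 116 mm across centred at x -210 mm. Its x in the stand: about -72 mm touching the pads, -64 when tight (both +-4).
- grip (a point): Point in the middle of the arm's bar, 125 mm behind the shoulder face, 12 mm above the arm's underside (32 mm above the table); here the bar can be pinched across its 28 mm width from above, clear of the guides for the whole slide.
- bolt (a point): Top of the upright steel bolt (10 mm diameter, 18 mm tall) on a flat tongue 14 mm wide, 6 mm thick, 42 mm ahead of the arm's shoulder face; 44 mm above the table. Bolt and hook are greased (friction about 0.2); guides and arm are waxed (about 0.3).
- cam: Steel cam: hub, half disc, crank peg, spiral hook. Origin on its turning axis at the board's top (20 mm up), z up. Its angle is its yaw relative to the stand: starts 0 to 0.2 rad (hook open to the arm), grows anticlockwise, end stop 3.75. Bearing friction 0.18 N m: it stays. Peg force: 4 N free, 5 to 8 N while the pads yield, then climbs, 10 N snug to 25 N forced (up to 4 N less when paused).
- hook (a point): Centre of the cam's spiral hook (on the axis, 35 mm up). The hook wall is 5 mm thick, 29 to 41 mm above the table; its inner face is 42 mm from the axis at the tip and closes by 6.4 mm per rad. The tip crosses the bolt's line at cam angle 0.5 and catches the bolt only if that stands within 36 mm of the axis; tight comes at 2.2 to 3.6 rad, depending on the seat.
- peg (a point): Middle of the gripping length of the cam's crank peg: upright round steel, 14 mm diameter, 42 mm from the cam's axis, 68 mm above the table (peg top 82 mm, all else of the cam below 44 mm). At cam angle 0 it is at the -y side of the axis in the stand's frame and circles round the +x side.
- dish: White ceramic dish, 110 mm across, 35 mm high, origin under its centre; bystander.
- canister: Stainless steel lidded canister, 88 mm across, 141 mm high, origin under its centre; bystander.
- winder: Blue plastic bobbin winder with a crank lever, 130 x 80 mm, 98 mm high, origin under its centre; bystander.
- cup: Clear acrylic pencil cup, 72 mm across, 100 mm high, two pencils to 175 mm, origin under its centre; bystander.
- spool: Dark wooden thread spool, 34 mm across, 34 mm high, near the stand, origin under its centre; bystander.
- jar: Small glass jar with a steel cap, 56 mm across, 70 mm high, origin under its centre; bystander.
- notebook: Grey cloth-bound notebook, 150 x 210 x 14 mm, origin under its centre; bystander.

How it is judged:
By the outcome, as a careful person would: the job done as asked, in the order asked, and still so for the second after the job is handed in, with the robot touching nothing.
It also fails if it takes over 70 s, if anything falls off the work surface, if the arm or the gripper's body presses on something with over 40 N, if the wrist force passes 120 N, or if a joint passes its speed limit or range.

## Working session

There is one attempt and no reset: what is moved stays moved. The work goes in short steps, Python scripts to look and compute and a tool call to move; the robot and the scene stay as the last step left them, time stands still between calls to the robot, and variables do not carry over. Pictures are saved under pics/ and viewed, and the job is handed in when it is done.

Besides the shell and the picture viewer there is one more tool, called after "Emit:" as name([rows], argument=value, ...), one row to a line, values as JSON. arm_command: Moves the arm, as the interface text tells. Its arguments: {"type":"object","properties":{"rows":{"type":"array","items":{"type":"object","properties":{"dx":{"type":"number"},"dy":{"type":"number"},"dz":{"type":"number"},"yaw":{"type":"number"}}}},"jaw":{"type":"number"},"grip_force":{"type":"number"}},"required":["rows"]}

```bash
mkdir -p pics; python3 - <<'E'
from workcell import manip, optics
import cv2
print(manip.get_state()); print(manip.hold_point_z)
for n in ["side","top"]:
    cv2.imwrite(f"pics/{n}0.png",optics.snapshot(n)); print(optics.camera_params(n))
print(optics.camera_params("wrist"))
E
```

```text
{'clock': 0.0, 'joint_pos': array([-1.31900550e+00,  2.76590969e-01,  1.50615102e+00,  7.97725323e-06,
        1.36072729e+00, -1.20967102e-01]), 'qd': array([ 0.00125126, -0.00215201,  0.00076065, -0.00032811,  0.00060943,
       -0.00163278]), 'effort': array([ 1.78794508e-03, -4.16765106e+01, -2.45801747e+01,  7.44984141e-05,
        1.10430483e-02,  7.62926533e-06]), 'position': array([ 0.20928438, -0.53497241,  0.23043491]), 'tcp_rot': array([-2.59357796e+00,  1.77063345e+00,  2.20724052e-03]), 'contact_force': array([ 0.77106271,  0.00839722, -0.06339653]), 'moment': array([-0.02276224,  0.02526355,  0.02830278]), 'gripper_width': 0.08513035501066932}
0.0187
{'mtx': array([[388.84459442,   0.        , 256.26915434],
       [  0.        , 388.84459442, 194.52384664],
       [  0.        ,   0.        ,   1.        ]]), 'D': array([-0.05601842,  0.        ,  0.        ,  0.        ,  0.        ]), 'R': array([[-0.78410881, -0.62031992,  0.01940527],
       [-0.42256755,  0.51071962, -0.74873369],
       [ 0.45454377, -0.59528872, -0.66258682]]), 't': array([0.43143164, 0.26948829
[... 357 characters left out ...]
,
       [ 0.06451149, -0.01160195, -0.99784952]]), 't': array([0.026641  , 0.56842555, 1.32058607])}
{'mtx': array([[301.63693703,   0.        , 256.65604549],
       [  0.        , 301.63693703, 193.42536262],
       [  0.        ,   0.        ,   1.        ]]), 'D': array([-0.0823565,  0.       ,  0.       ,  0.       ,  0.       ]), 'tool_from_camera': array([[ 9.99999906e-01,  3.79011507e-04, -2.09911024e-04,
        -1.76953830e-04],
       [-2.97896737e-04,  9.53284051e-01,  3.02075205e-01,
        -7.70271210e-02],
       [ 3.14594810e-04, -3.02075114e-01,  9.53284074e-01,
        -1.42824043e-01],
       [ 0.00000000e+00,  0.00000000e+00,  0.00000000e+00,
         1.00000000e+00]])}
```

View pics/side0.png

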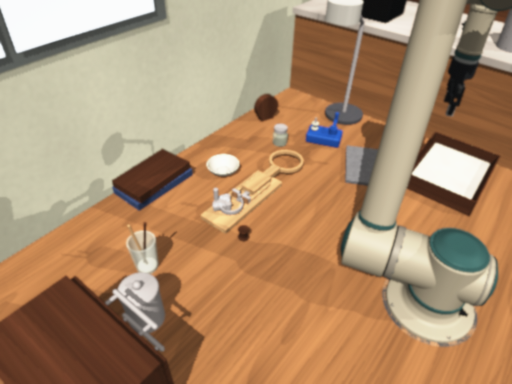

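View pics/top0.png

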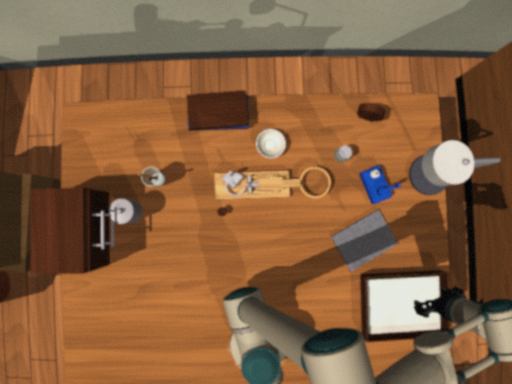

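```bash
cat > h.py <<'E'
import numpy as np, cv2
from workcell import manip, optics
from scipy.spatial.transform import Rotation as Ro
def cam(n,st=None):
    p=optics.camera_params(n)
    if n!="wrist": return p["mtx"],p["D"],p["R"],p["t"]
    T=np.eye(4);T[:3,:3]=Ro.from_rotvec(st["tcp_rot"]).as_matrix();T[:3,3]=st["position"]
    W=np.linalg.inv(T@p["tool_from_camera"]); return p["mtx"],p["D"],W[:3,:3],W[:3,3]
def ray(c,uv,z):
    K,D,R,t=c
    q=cv2.undistortPoints(np.array([[uv]],float),K,D)[0,0]
    d=R.T@np.array([q[0],q[1],1]);o=-R.T@t
    return o+d*(z-o[2])/d[2]
def proj(c,X):
    K,D,R,t=c
    return cv2.projectPoints(np.array(X,float).reshape(-1,1,3),cv2.Rodrigues(R)[0],t,K,D)[0][:,0]
E
python3 - <<'E'
import cv2
from h import *
im=cv2.imread("pics/top0.png")[130:230,200:350]; cv2.imwrite("pics/topc.png",cv2.resize(im,None,fx=5,fy=5,interpolation=cv2.INTER_CUBIC))
im=cv2.imread("pics/side0.png")[130:260,180:320]; cv2.imwrite("pics/sidec.png",cv2.resize(im,None,fx=4.5,fy=4.5,interpolation=cv2.INTER_CUBIC))
E
```

```text
(no output)
```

View pics/topc.png

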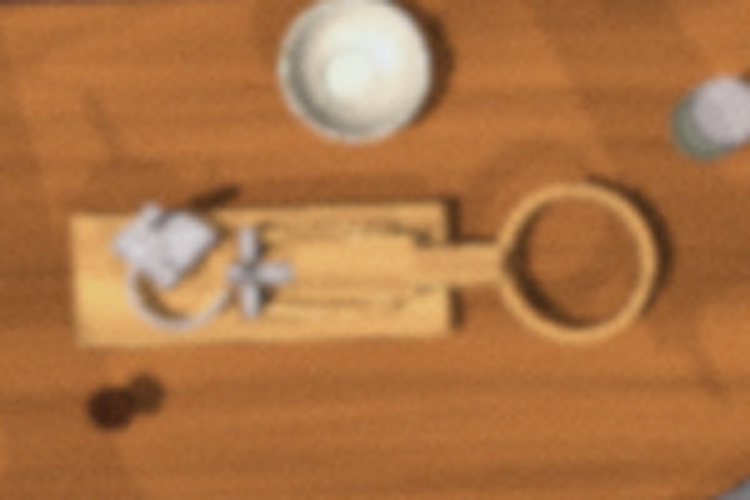

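View pics/sidec.png

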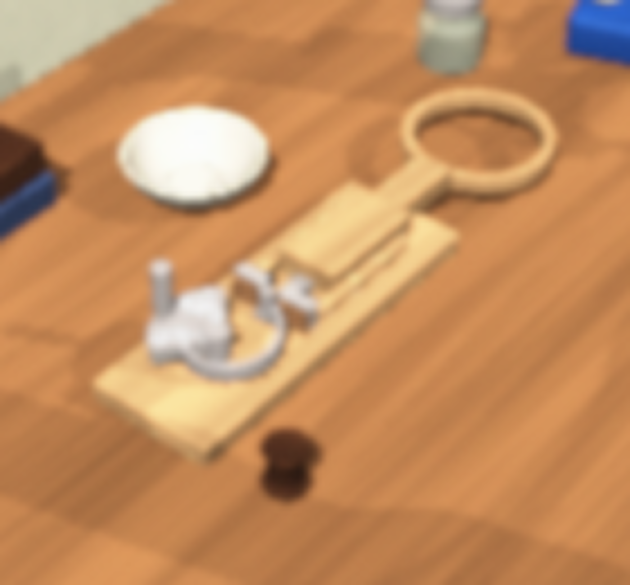

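```bash
python3 - <<'E'
from h import *
c=cam("top")
f=lambda u,v,z:ray(c,((u+.5)/5-.5+200,(v+.5)/5-.5+130),z)
P=[f(72,216,.02),f(445,200,.02),f(452,328,.02),f(80,347,.02)]
P=np.array(P);print(P)
print([np.linalg.norm(P[i]-P[(i+1)%4]) for i in range(4)])
print("hoop",f(580,262,.03),"barstart",f(412,262,.04))
s=cam("side")
g=lambda u,v,z:ray(s,((u+.5)/4.5-.5+180,(v+.5)/4.5-.5+130),z)
print([g(*a) for a in [(95,383,.02),(205,462,.0),(205,445,.02),(458,235,.02)]])
print("pegtop",g(162,265,.082),f(152,210,.082))
E
```

```text
[[ 0.64771883  0.14878893  0.02      ]
 [ 0.65174042 -0.13076117  0.02      ]
 [ 0.55552167 -0.1324239   0.02      ]
 [ 0.54951863  0.14506538  0.02      ]]
[np.float64(0.2795790261197246), np.float64(0.09623311496382603), np.float64(0.2775542015638693), np.float64(0.0982707682239554)]
hoop [ 0.60131666 -0.22866796  0.03      ] barstart [ 0.60394309 -0.10233964  0.04      ]
[array([0.64180906, 0.14962898, 0.02      ]), array([0.55192411, 0.14298837, 0.        ]), array([0.54877067, 0.14549764, 0.02      ]), array([ 0.54668499, -0.12718742,  0.02      ])]
pegtop [0.63740716 0.08523095 0.082     ] [0.64265749 0.08590097 0.082     ]
```

```bash
cat >> h.py <<'E'
def go(pos,ang,st=None):
    "shift in tool axes to world pos with tool x at world angle ang"
    st=st or manip.get_state()
    R=Ro.from_rotvec(st["tcp_rot"]).as_matrix()
    d=R.T@(np.array(pos)-st["position"])
    a=np.arctan2(R[1,0],R[0,0])
    print("tool x ang",round(a,4),"d",d.round(4),"yaw",round(-(((ang-a)+np.pi)%(2*np.pi)-np.pi),4), "zaxis",R[:,2].round(4))
E
python3 -c "
from h import *
go([.60,-.02,.26],0)"
```

```text
tool x ang -1.198 d [-0.3374 -0.5515 -0.0288] yaw -1.198 zaxis [-4.0e-04  1.6e-03 -1.0e+00]
```

Emit:
arm_command([
  {"dx": -0.337,"dy": -0.552,"dz": -0.029,"yaw": -1.198},
  {"dx": -0.337,"dy": -0.552,"dz": -0.029,"yaw": -1.198},
  {"dx": -0.337,"dy": -0.552,"dz": -0.029,"yaw": -1.198},
  {"dx": -0.337,"dy": -0.552,"dz": -0.029,"yaw": -1.198},
  {"dx": -0.337,"dy": -0.552,"dz": -0.029,"yaw": -1.198},
  {"dx": -0.337,"dy": -0.552,"dz": -0.029,"yaw": -1.198},
  {"dx": -0.337,"dy": -0.552,"dz": -0.029,"yaw": -1.198},
  {"dx": -0.337,"dy": -0.552,"dz": -0.029,"yaw": -1.198},
  {"dx": -0.337,"dy": -0.552,"dz": -0.029,"yaw": -1.198},
  {"dx": -0.337,"dy": -0.552,"dz": -0.029,"yaw": -1.198},
  {"dx": -0.337,"dy": -0.552,"dz": -0.029,"yaw": -1.198},
  {"dx": -0.337,"dy": -0.552,"dz": -0.029,"yaw": -1.198},
  {"dx": -0.337,"dy": -0.552,"dz": -0.029,"yaw": -1.198},
  {"dx": -0.337,"dy": -0.552,"dz": -0.029,"yaw": -1.198},
])

```text
clock: 1.85
position: [0.5999, -0.0221, 0.2604]
tcp_rot: [3.141, -0.003, -0.001]
contact_force: [-0.2, -0.8, -0.2]
gripper_width: 0.0849
```

```bash
python3 - <<'E'
from h import *
st=manip.get_state(); im=optics.snapshot("wrist")
import pickle; pickle.dump(st,open("w1.pkl","wb"))
cv2.imwrite("pics/w1.png",im)
cv2.imwrite("pics/w1c.png",cv2.resize(im[20:384-70,160:360],None,fx=2.0,fy=2.0,interpolation=cv2.INTER_CUBIC))
cv2.imwrite("pics/w1b.png",cv2.resize(im,(768,576),interpolation=cv2.INTER_CUBIC))
print(st["position"],st["joint_pos"],st["clock"],st["contact_force"])
E
```

```text
[ 0.59989385 -0.02206633  0.26038516] [-1.52247465e-01  3.00569850e-01  1.39755468e+00 -6.39410005e-04
  1.44388454e+00 -1.50233184e-01] 1.85 [-0.16964018 -0.82625805 -0.18779896]
```

View pics/w1b.png

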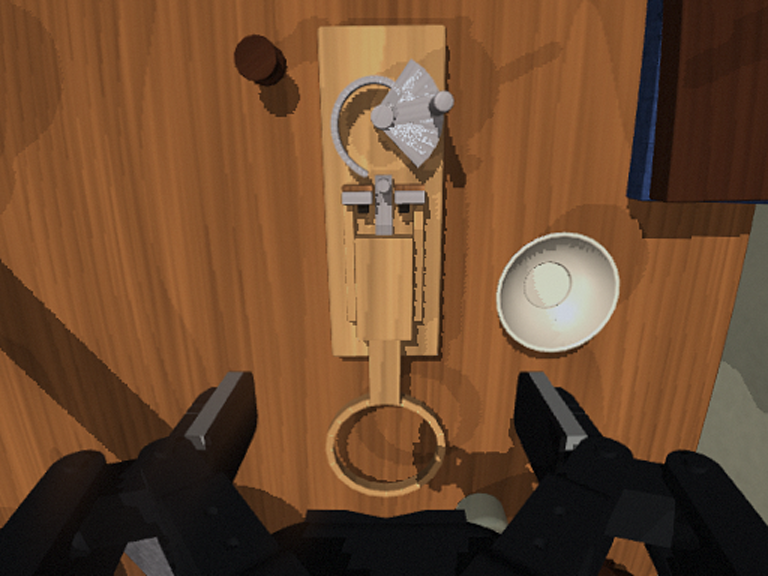

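```bash
python3 - <<'E'
from h import *
import pickle
st=pickle.load(open("w1.pkl","rb")); c=cam("wrist",st)
f=lambda u,v,z:ray(c,((u+.5)/1.5-.5,(v+.5)/1.5-.5),z)
for n,a in dict(TLend=(319,26,.02),TRend=(447,24,.02),BR=(442,357,.02),BL=(332,356,.02),hub=(383,116,.044),peg=(442,100,.082),bolt=(385,184,.044),shL=(356,237,.042),shR=(413,237,.042),barL=(368,341,.04),barR=(402,341,.04),barL2=(371,403,.04),barR2=(400,403,.04),hoop=(387,446,.03)).items(): print(n,f(*a).round(4))
im=cv2.imread("pics/w1.png")
cv2.imwrite("pics/w1d.png",cv2.resize(im[20:250,200:312],None,fx=2.6,fy=2.6,interpolation=cv2.INTER_CUBIC))
cv2.imwrite("pics/w1e.png",cv2.resize(im[30:165,210:312],None,fx=4.4,fy=4.4,interpolation=cv2.INTER_CUBIC))
E
```

```text
TLend [0.5487 0.1476 0.02  ]
TRend [0.6473 0.1488 0.02  ]
BR [ 0.6524 -0.1316  0.02  ]
BL [ 0.5495 -0.1304  0.02  ]
hub [0.598  0.0787 0.044 ]
peg [0.6375 0.0866 0.082 ]
bolt [0.5994 0.0283 0.044 ]
shL [ 0.5758 -0.0139  0.042 ]
shR [ 0.6219 -0.0139  0.042 ]
barL [ 0.5843 -0.1062  0.04  ]
barR [ 0.614  -0.1063  0.04  ]
barL2 [ 0.5861 -0.1684  0.04  ]
barR2 [ 0.6128 -0.1685  0.04  ]
hoop [ 0.6009 -0.2234  0.03  ]
```

View pics/w1e.png

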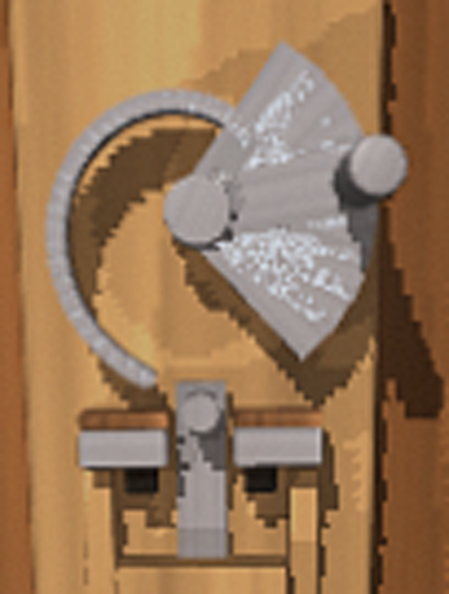

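```bash
python3 -c "
from h import *
go([.5995,-.139,.024],0.008); print(manip.get_state()['position'])"
```

```text
tool x ang -0.002 d [-0.0003  0.1169  0.2365] yaw -0.01 zaxis [-1.e-04 -4.e-04 -1.e+00]
[ 0.60004958 -0.02198546  0.26049589]
```

Emit:
arm_command([
  {"dx": 0,"dy": 0.06,"dz": 0.02,"yaw": -0.01},
  {"dx": 0,"dy": 0.11,"dz": 0.05,"yaw": -0.01},
  {"dx": 0,"dy": 0.117,"dz": 0.1,"yaw": -0.01},
  {"dx": 0,"dy": 0.117,"dz": 0.14,"yaw": -0.01},
  {"dx": 0,"dy": 0.117,"dz": 0.18,"yaw": -0.01},
  {"dx": 0,"dy": 0.117,"dz": 0.2,"yaw": -0.01},
  {"dx": 0,"dy": 0.117,"dz": 0.22,"yaw": -0.01},
  {"dx": 0,"dy": 0.117,"dz": 0.23,"yaw": -0.01},
  {"dx": 0,"dy": 0.117,"dz": 0.235,"yaw": -0.01},
  {"dx": 0,"dy": 0.117,"dz": 0.235,"yaw": -0.01},
], jaw=70)

```text
clock: 3.15
position: [0.6009, -0.138, 0.0256]
tcp_rot: [3.141, 0.015, 0.001]
contact_force: [0.1, 0.3, -1.1]
gripper_width: 0.0599
```

```bash
python3 - <<'E'
from h import *
st=manip.get_state(); im=optics.snapshot("wrist")
cv2.imwrite("pics/w2b.png",cv2.resize(im,(768,576),interpolation=cv2.INTER_CUBIC))
cv2.imwrite("pics/s2.png",cv2.resize(optics.snapshot("side")[100:240,200:350],None,fx=4,fy=4,interpolation=cv2.INTER_CUBIC))
go([.5995,-.139,.024],0.008)
print(st["position"],st["contact_force"])
E
```

```text
tool x ang 0.0099 d [-0.0018  0.0011  0.0021] yaw 0.0019 zaxis [ 1.4e-03 -6.0e-04 -1.0e+00]
[ 0.60089617 -0.13795789  0.02562143] [ 0.06508177  0.34146184 -1.09205519]
```

View pics/w2b.png

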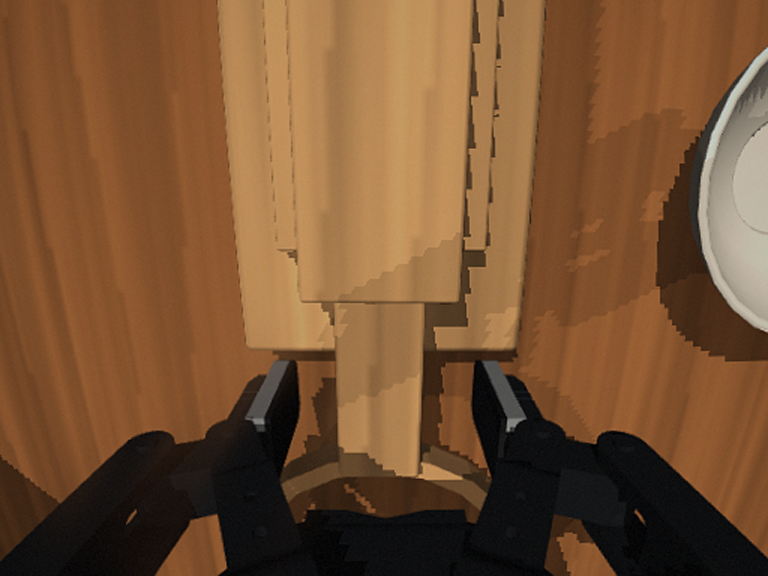

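View pics/s2.png

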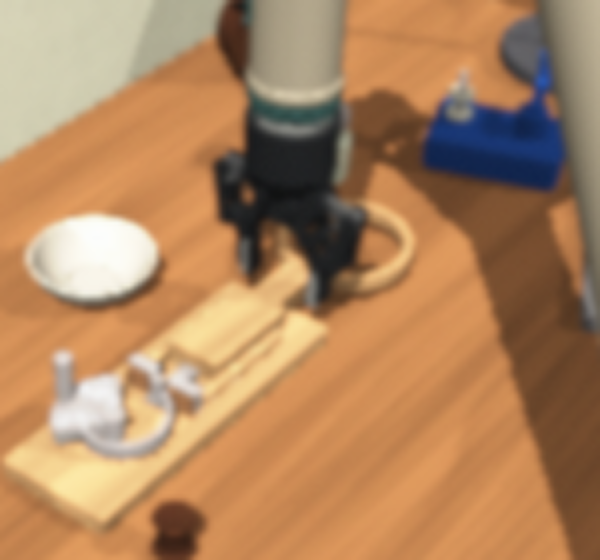

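Emit:
arm_command([
  {"dx": -0.0015,"dy": 0.001,"dz": 0.001},
  {"dx": -0.0015,"dy": 0.001,"dz": 0.001},
  {"dx": -0.0015,"dy": 0.001,"dz": 0.001},
  {"dx": -0.0015,"dy": 0.001,"dz": 0.001},
  {"dx": -0.0015,"dy": 0.001,"dz": 0.001},
  {"dx": -0.0015,"dy": 0.001,"dz": 0.001},
  {"dx": -0.0015,"dy": 0.001,"dz": 0.001},
  {"dx": -0.0015,"dy": 0.001,"dz": 0.001},
], jaw=0, grip_force=30)

```text
invalid input
```

Emit:
arm_command([
  {"dx": -0.0015,"dy": 0.001,"dz": 0.001,"yaw": 0},
  {"dx": -0.0015,"dy": 0.001,"dz": 0.001,"yaw": 0},
  {"dx": -0.0015,"dy": 0.001,"dz": 0.001,"yaw": 0},
  {"dx": -0.0015,"dy": 0.001,"dz": 0.001,"yaw": 0},
  {"dx": -0.0015,"dy": 0.001,"dz": 0.001,"yaw": 0},
  {"dx": -0.0015,"dy": 0.001,"dz": 0.001,"yaw": 0},
  {"dx": -0.0015,"dy": 0.001,"dz": 0.001,"yaw": 0},
], jaw=0, grip_force=30)

```text
clock: 4.12
position: [0.5993, -0.1388, 0.0248]
tcp_rot: [3.141, 0.016, 0.0]
contact_force: [-1.9, -0.3, 5.8]
gripper_width: 0.0269
```

Emit:
arm_command([
  {"dx": 0,"dy": 0,"dz": -0.0005,"yaw": 0},
  {"dx": 0,"dy": 0,"dz": -0.0005,"yaw": 0},
])

```text
clock: 4.38
position: [0.5993, -0.1388, 0.0248]
tcp_rot: [3.141, 0.016, -0.0]
contact_force: [-1.7, -1.7, 2.9]
gripper_width: 0.0272
```

Emit:
arm_command([
  {"dx": 0,"dy": -0.002,"dz": -0.0005,"yaw": 0},
  {"dx": 0,"dy": -0.005,"dz": -0.0005,"yaw": 0},
  {"dx": 0,"dy": -0.008,"dz": -0.0005,"yaw": 0},
  {"dx": 0,"dy": -0.011,"dz": -0.0005,"yaw": 0},
  {"dx": 0,"dy": -0.013,"dz": -0.0005,"yaw": 0},
  {"dx": 0,"dy": -0.014,"dz": -0.0005,"yaw": 0},
  {"dx": 0,"dy": -0.014,"dz": -0.0005,"yaw": 0},
])

```text
clock: 5.25
position: [0.5989, -0.1243, 0.0251]
tcp_rot: [-3.141, -0.016, 0.001]
contact_force: [0.6, 0.9, -3.6]
gripper_width: 0.0274
```

Emit:
arm_command([
  {"dx": 0,"dy": -0.001,"dz": 0.0004,"yaw": 0},
  {"dx": 0,"dy": -0.002,"dz": 0.0004,"yaw": 0},
  {"dx": 0,"dy": -0.003,"dz": 0.0004,"yaw": 0},
  {"dx": 0,"dy": -0.003,"dz": 0.0004,"yaw": 0},
])

```text
clock: 5.75
position: [0.5992, -0.1216, 0.0249]
tcp_rot: [-3.142, -0.015, -0.0]
contact_force: [0.5, -0.5, -3.6]
gripper_width: 0.0274
```

Emit:
arm_command([
  {"dx": 0,"dy": -0.001,"dz": 0.0003,"yaw": 0},
  {"dx": 0,"dy": -0.002,"dz": 0.0003,"yaw": 0},
  {"dx": 0,"dy": -0.002,"dz": 0.0003,"yaw": 0},
])

```text
clock: 6.12
position: [0.5993, -0.1196, 0.0248]
tcp_rot: [3.141, 0.016, 0.001]
contact_force: [-1.1, -0.8, -1.7]
gripper_width: 0.0269
```

Emit:
arm_command([
  {"dx": 0,"dy": -0.001,"dz": 0.0002,"yaw": 0},
  {"dx": 0,"dy": -0.002,"dz": 0.0002,"yaw": 0},
  {"dx": 0,"dy": -0.002,"dz": 0.0002,"yaw": 0},
])

```text
clock: 6.5
position: [0.5995, -0.1186, 0.0248]
tcp_rot: [3.14, 0.017, 0.001]
contact_force: [0.1, -4.5, 0.8]
gripper_width: 0.0271
```

Emit:
arm_command([
  {"dx": 0,"dy": -0.001,"dz": 0,"yaw": 0},
  {"dx": 0,"dy": -0.002,"dz": 0,"yaw": 0},
  {"dx": 0,"dy": -0.002,"dz": 0,"yaw": 0},
  {"dx": 0,"dy": -0.002,"dz": 0,"yaw": 0},
])

```text
clock: 7.0
position: [0.5995, -0.1168, 0.0248]
tcp_rot: [3.14, 0.016, 0.001]
contact_force: [0.2, -5.1, 0.3]
gripper_width: 0.0273
```

```bash
python3 - <<'E'
from h import *
st=manip.get_state(); im=optics.snapshot("wrist")
cv2.imwrite("pics/w3b.png",cv2.resize(im,(768,576),interpolation=cv2.INTER_CUBIC))
print(st["position"],st["contact_force"])
E
```

```text
[ 0.59945497 -0.11675538  0.0247751 ] [ 0.16375229 -5.08484015  0.28247552]
```

View pics/w3b.png

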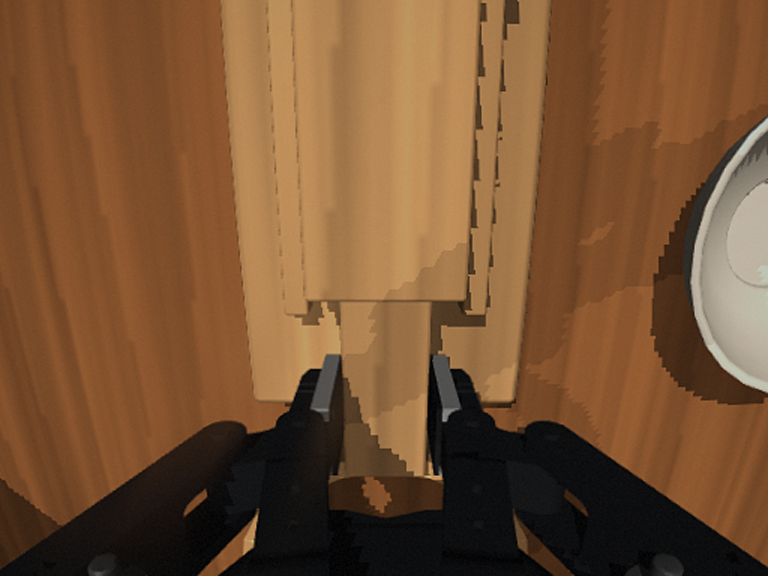

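Emit:
arm_command([
  {"dx": 0,"dy": 0,"dz": 0,"yaw": 0},
  {"dx": 0,"dy": 0,"dz": 0,"yaw": 0},
  {"dx": 0,"dy": 0,"dz": 0,"yaw": 0},
  {"dx": 0,"dy": 0,"dz": 0,"yaw": 0},
  {"dx": 0,"dy": 0,"dz": -0.03,"yaw": 0},
  {"dx": 0,"dy": -0.02,"dz": -0.09,"yaw": 0},
  {"dx": 0,"dy": -0.06,"dz": -0.14,"yaw": 0},
  {"dx": 0,"dy": -0.1,"dz": -0.18,"yaw": 0},
  {"dx": 0,"dy": -0.1,"dz": -0.19,"yaw": 0},
  {"dx": 0,"dy": -0.1,"dz": -0.19,"yaw": 0},
], jaw=70)

```text
clock: 8.3
position: [0.5982, -0.0159, 0.2147]
tcp_rot: [3.141, 0.017, 0.002]
contact_force: [-0.3, 0.1, -0.2]
gripper_width: 0.0595
```

```bash
python3 - <<'E'
from h import *
import pickle
st=manip.get_state(); im=optics.snapshot("wrist")
pickle.dump(st,open("w4.pkl","wb"));cv2.imwrite("pics/w4.png",im)
cv2.imwrite("pics/w4b.png",cv2.resize(im,(768,576),interpolation=cv2.INTER_CUBIC))
print(st["position"],st["contact_force"])
E
```

```text
[ 0.59815205 -0.01587166  0.21474463] [-0.32749039  0.10369615 -0.1600153 ]
```

View pics/w4b.png

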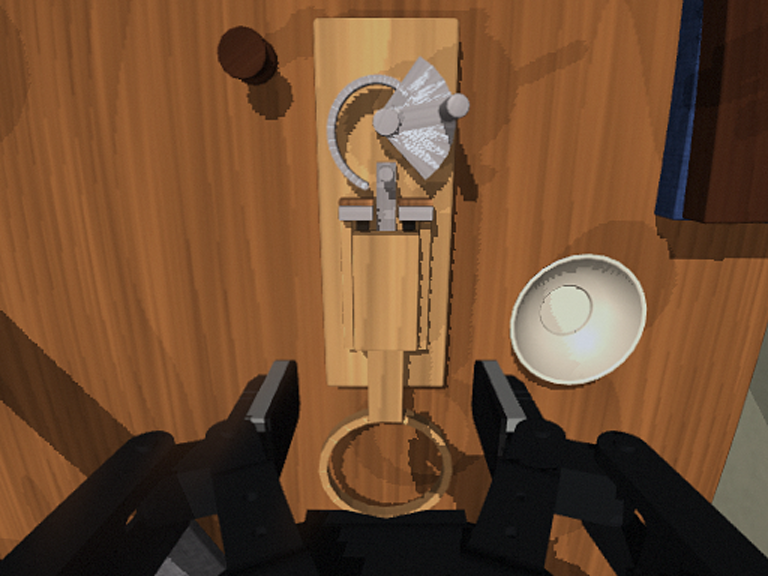

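```bash
python3 - <<'E'
from h import *
import pickle
st=pickle.load(open("w4.pkl","rb")); c=cam("wrist",st)
f=lambda u,v,z:ray(c,((u+.5)/1.5-.5,(v+.5)/1.5-.5),z)
for n,a in dict(TLend=(314,18,.02),TRend=(459,17,.02),BR=(446,386,.02),BL=(328,386,.02),hub=(387,121,.044),peg=(458,105,.082),bolt=(387,173,.044),shL=(352,234,.042),shR=(420,234,.042)).items(): print(n,f(*a).round(4))
im=cv2.imread("pics/w4.png")
cv2.imwrite("pics/w4e.png",cv2.resize(im[5:165,200:322],None,fx=3.7,fy=3.7,interpolation=cv2.INTER_CUBIC))
E
```

```text
TLend [0.5481 0.1472 0.02  ]
TRend [0.6461 0.149  0.02  ]
BR [ 0.6506 -0.1297  0.02  ]
BL [ 0.551  -0.1307  0.02  ]
hub [0.5981 0.0788 0.044 ]
peg [0.6386 0.0862 0.082 ]
bolt [0.5985 0.0452 0.044 ]
shL [0.5744 0.0029 0.042 ]
shR [0.6223 0.0034 0.042 ]
```

View pics/w4e.png

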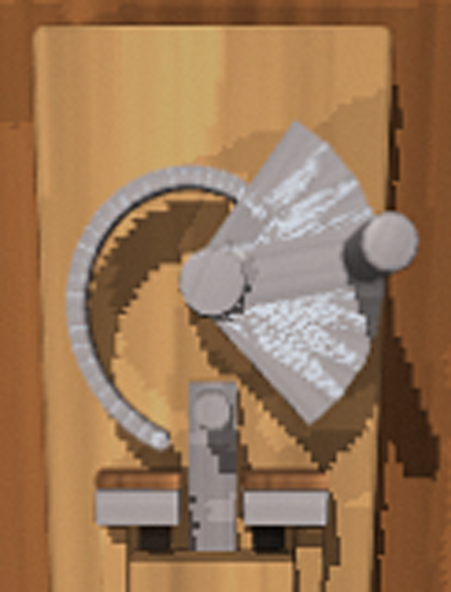

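```bash
python3 -c "
from h import *
go([.639,.0862,.12],0.19-np.pi/2)"
```

```text
tool x ang 0.0097 d [ 0.0426 -0.1021  0.0933] yaw 1.3905 zaxis [-1.5e-03 -5.0e-04 -1.0e+00]
```

Emit:
arm_command([
  {"dx": 0.02,"dy": -0.05,"dz": 0,"yaw": 0.18},
  {"dx": 0.04,"dy": -0.09,"dz": 0,"yaw": 0.36},
  {"dx": 0.0425,"dy": -0.102,"dz": 0.01,"yaw": 0.54},
  {"dx": 0.0425,"dy": -0.102,"dz": 0.03,"yaw": 0.72},
  {"dx": 0.0425,"dy": -0.102,"dz": 0.05,"yaw": 0.9},
  {"dx": 0.0425,"dy": -0.102,"dz": 0.07,"yaw": 1.08},
  {"dx": 0.0425,"dy": -0.102,"dz": 0.085,"yaw": 1.26},
  {"dx": 0.0425,"dy": -0.102,"dz": 0.093,"yaw": 1.39},
  {"dx": 0.0425,"dy": -0.102,"dz": 0.093,"yaw": 1.39},
  {"dx": 0.0425,"dy": -0.102,"dz": 0.093,"yaw": 1.39},
], jaw=50)

```text
clock: 9.6
position: [0.6393, 0.086, 0.1205]
tcp_rot: [2.423, -1.998, -0.002]
contact_force: [-1.2, 0.3, -0.5]
gripper_width: 0.0429
```

```bash
python3 - <<'E'
from h import *
import pickle
st=manip.get_state(); im=optics.snapshot("wrist")
pickle.dump(st,open("w5.pkl","wb"));cv2.imwrite("pics/w5.png",im)
c=cam("wrist",st)
p=proj(c,[[.639,.0862,.082],[.598,.0783,.044],[.5985,.0452,.044]]);print(p, (p+.5)*1.5-.5)
cv2.imwrite("pics/w5b.png",cv2.resize(im,(768,576),interpolation=cv2.INTER_CUBIC))
print(st["position"],st["contact_force"])
go([.639,.0862,.052],0.19-np.pi/2)
E
```

```text
[[256.43359817 222.35323108]
 [256.41412557 251.19189959]
 [296.03533701 257.40782213]] [[384.90039726 333.77984663]
 [384.87118836 377.03784938]
 [444.30300551 386.3617332 ]]
[0.63933398 0.08595545 0.1205021 ] [-1.19652918  0.31998168 -0.50750829]
tool x ang -1.3793 d [-0.0002  0.0005  0.069 ] yaw 0.0015 zaxis [-5.e-04 -2.e-04 -1.e+00]
```

View pics/w5b.png

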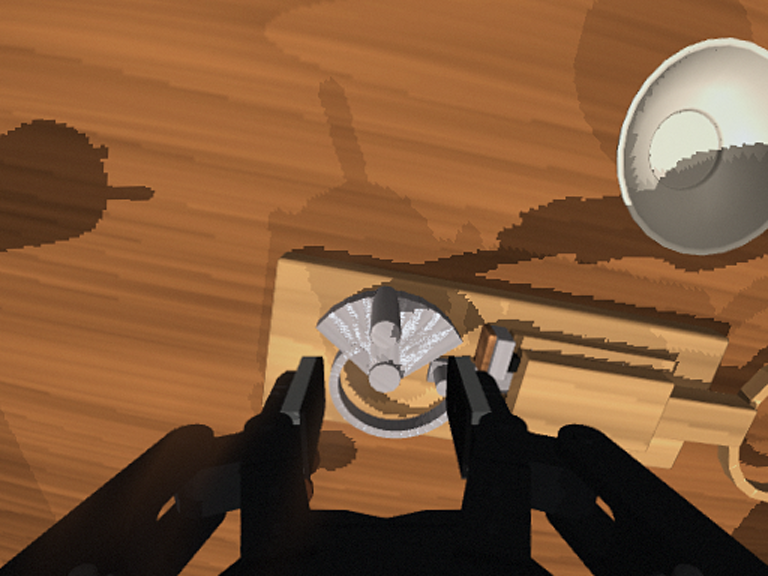

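Emit:
arm_command([
  {"dx": 0,"dy": 0.0005,"dz": 0.03,"yaw": 0},
  {"dx": 0,"dy": 0.0005,"dz": 0.05,"yaw": 0},
  {"dx": 0,"dy": 0.0005,"dz": 0.06,"yaw": 0},
  {"dx": 0,"dy": 0.0005,"dz": 0.067,"yaw": 0},
  {"dx": 0,"dy": 0.0005,"dz": 0.067,"yaw": 0},
])

```text
clock: 10.28
position: [0.6392, 0.0866, 0.0544]
tcp_rot: [-2.423, 2.0, -0.0]
contact_force: [0.6, 0.4, -0.3]
gripper_width: 0.0431
```

Emit:
arm_command([
  {"dx": 0,"dy": 0,"dz": 0,"yaw": 0},
  {"dx": 0,"dy": 0,"dz": 0,"yaw": 0},
  {"dx": 0,"dy": 0,"dz": 0,"yaw": 0},
  {"dx": 0,"dy": 0,"dz": 0,"yaw": 0},
  {"dx": 0,"dy": 0,"dz": 0,"yaw": 0},
  {"dx": 0,"dy": 0,"dz": 0,"yaw": 0},
], jaw=0, grip_force=40)

```text
clock: 11.02
position: [0.6397, 0.0865, 0.0553]
tcp_rot: [-2.422, 1.999, -0.002]
contact_force: [0.4, -1.3, 6.3]
gripper_width: 0.0121
```

```bash
python3 - <<'E'
from h import *
st=manip.get_state(); im=optics.snapshot("wrist")
cv2.imwrite("pics/w6b.png",cv2.resize(im,(768,576),interpolation=cv2.INTER_CUBIC))
print(st["position"],st["contact_force"],st["moment"],st["gripper_width"]); go(st["position"],0)
E
```

```text
[0.63972328 0.08649335 0.05526808] [ 0.37003044 -1.30969009  6.31873255] [-0.16591537  0.0109415   0.01910371] 0.0121434768603054
tool x ang -1.3798 d [ 0. -0. -0.] yaw -1.3798 zaxis [ 1.8e-03 -3.0e-04 -1.0e+00]
```

View pics/w6b.png

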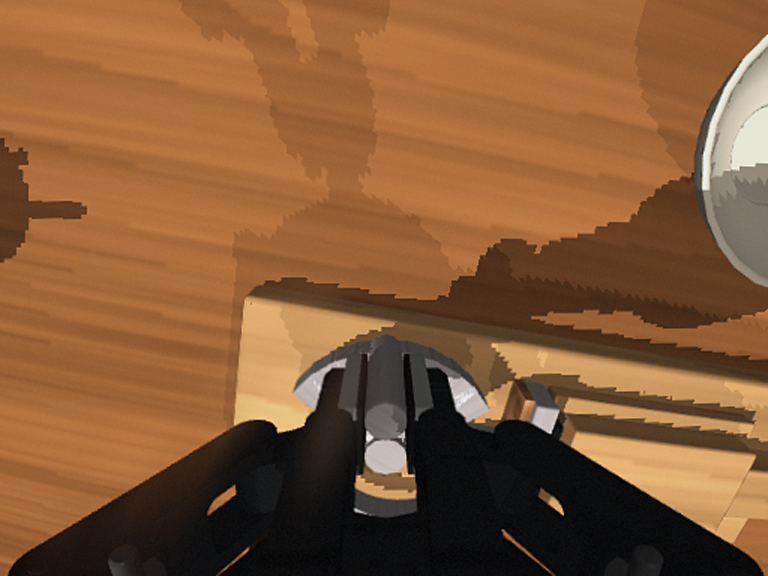

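Emit:
arm_command([
  {"dx": -0.0042,"dy": 0.0002,"dz": -0.001,"yaw": -0.1},
  {"dx": -0.0083,"dy": 0.0008,"dz": -0.001,"yaw": -0.2},
  {"dx": -0.0124,"dy": 0.0019,"dz": -0.001,"yaw": -0.3},
  {"dx": -0.0164,"dy": 0.0033,"dz": -0.001,"yaw": -0.4},
  {"dx": -0.0201,"dy": 0.0051,"dz": -0.001,"yaw": -0.5},
  {"dx": -0.0201,"dy": 0.0051,"dz": -0.001,"yaw": -0.5},
])

```text
clock: 11.82
position: [0.6307, 0.1056, 0.0553]
tcp_rot: [-2.841, 1.339, -0.001]
contact_force: [2.0, -0.3, 0.2]
gripper_width: 0.0129
```

```bash
cat >> h.py <<'E'
def rep():
    s=manip.get_state(); C=np.array([.598,.0783]); p=s["position"][:2]-C
    ph=np.arctan2(p[1],p[0]); er=p/np.linalg.norm(p); et=np.array([-er[1],er[0]]); F=s["contact_force"]
    R=Ro.from_rotvec(s["tcp_rot"]).as_matrix()
    print("t",round(s["clock"],2),"phi",ph.round(3),"r",np.linalg.norm(p).round(4),"toolx+90",round(np.arctan2(R[1,0],R[0,0])+np.pi/2,3),"Fr",(F[:2]@er).round(2),"Ft",(F[:2]@et).round(2),"Fz",F[2].round(2),"M",s["moment"].round(2),"z",s["position"][2].round(4),"w",s["gripper_width"].round(4),"q6",s["joint_pos"][5].round(2))
E
python3 -c "
from h import *
rep()
cv2.imwrite('pics/s7.png',cv2.resize(optics.snapshot('side')[130:240,190:300],None,fx=5,fy=5,interpolation=cv2.INTER_CUBIC))
cv2.imwrite('pics/w7b.png',cv2.resize(optics.snapshot('wrist'),(768,576),interpolation=cv2.INTER_CUBIC))"
```

```text
Traceback (most recent call last):
  File "h.py", line 28, in rep
    print("t",round(s["clock"],2),"phi",ph.round(3),"r",np.linalg.norm(p).round(4),"toolx+90",round(np.arctan2(R[1,0],R[0,0])+np.pi/2,3),"Fr",(F[:2]@er).round(2),"Ft",(F[:2]@et).round(2),"Fz",F[2].round(2),"M",s["moment"].round(2),"z",s["position"][2].round(4),"w",s["gripper_width"].round(4),"q6",s["joint_pos"][5].round(2))
                                                                                                                                                                                                                                                                         ^^^^^^^^^^^^^^^^^^^^^^^^
AttributeError: 'float' object has no attribute 'round'
```

```bash
sed -i 's/s\["gripper_width"\].round(4)/round(s["gripper_width"],4)/' h.py
python3 -c "
from h import *
rep()
cv2.imwrite('pics/s7.png',cv2.resize(optics.snapshot('side')[130:240,190:300],None,fx=5,fy=5,interpolation=cv2.INTER_CUBIC))
cv2.imwrite('pics/w7b.png',cv2.resize(optics.snapshot('wrist'),(768,576),interpolation=cv2.INTER_CUBIC))"
```

```text
t 11.82 phi 0.696 r 0.0426 toolx+90 0.69 Fr 1.29 Ft -1.51 Fz 0.19 M [-0.05 -0.28  0.01] z 0.0553 w 0.0129 q6 0.94
```

View pics/w7b.png

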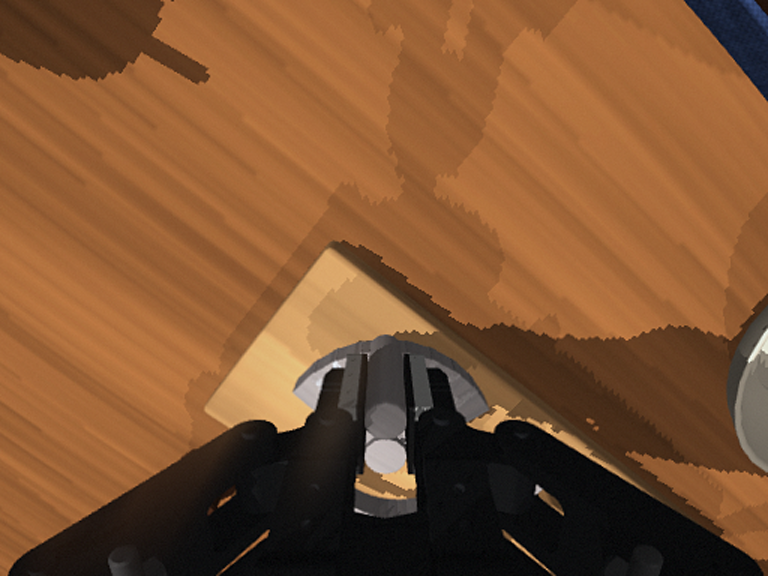

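View pics/s7.png

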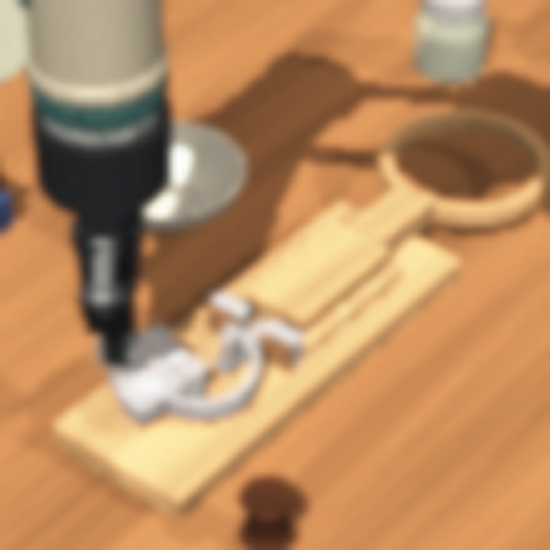

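Emit:
arm_command([
  {"dx": -0.0042,"dy": 0.0002,"dz": 0,"yaw": -0.1},
  {"dx": -0.0083,"dy": 0.0008,"dz": 0,"yaw": -0.2},
  {"dx": -0.0124,"dy": 0.0019,"dz": 0,"yaw": -0.3},
  {"dx": -0.0164,"dy": 0.0033,"dz": 0,"yaw": -0.4},
  {"dx": -0.0201,"dy": 0.0051,"dz": 0,"yaw": -0.5},
])

```text
clock: 12.55
position: [0.6142, 0.1179, 0.0553]
tcp_rot: [-3.085, 0.591, -0.002]
contact_force: [2.4, 0.0, -0.3]
gripper_width: 0.0125
```

```bash
python3 -c "
from h import *
rep()"
```

```text
t 12.55 phi 1.183 r 0.0428 toolx+90 1.192 Fr 0.93 Ft -2.16 Fz -0.26 M [-0.   -0.36 -0.14] z 0.0553 w 0.0125 q6 0.46
```

Emit:
arm_command([
  {"dx": -0.0042,"dy": 0.0002,"dz": 0,"yaw": -0.1},
  {"dx": -0.0083,"dy": 0.0008,"dz": 0,"yaw": -0.2},
  {"dx": -0.0124,"dy": 0.0019,"dz": 0,"yaw": -0.3},
])

```text
clock: 12.92
position: [0.602, 0.121, 0.0553]
tcp_rot: [-3.138, 0.124, -0.002]
contact_force: [2.5, 1.3, -0.3]
gripper_width: 0.0127
```

```bash
python3 -c "
from h import *
rep()"
```

```text
t 12.93 phi 1.478 r 0.0428 toolx+90 1.492 Fr 1.56 Ft -2.34 Fz -0.26 M [ 0.12 -0.35 -0.23] z 0.0553 w 0.0127 q6 0.16
```

Emit:
arm_command([
  {"dx": -0.0042,"dy": 0.0002,"dz": 0,"yaw": -0.1},
  {"dx": -0.0083,"dy": 0.0008,"dz": 0,"yaw": -0.2},
  {"dx": -0.0124,"dy": 0.0019,"dz": 0,"yaw": -0.3},
])

```text
clock: 13.3
position: [0.5892, 0.1203, 0.0553]
tcp_rot: [-3.121, -0.346, -0.002]
contact_force: [1.9, 0.9, 0.1]
gripper_width: 0.0123
```

```bash
python3 -c "
from h import *
rep()
cv2.imwrite('pics/s8.png',cv2.resize(optics.snapshot('side')[130:240,190:300],None,fx=5,fy=5,interpolation=cv2.INTER_CUBIC))"
```

```text
t 13.3 phi 1.776 r 0.0429 toolx+90 1.792 Fr 0.53 Ft -2.05 Fz 0.09 M [ 0.25 -0.32 -0.19] z 0.0553 w 0.0123 q6 -0.14
```

View pics/s8.png

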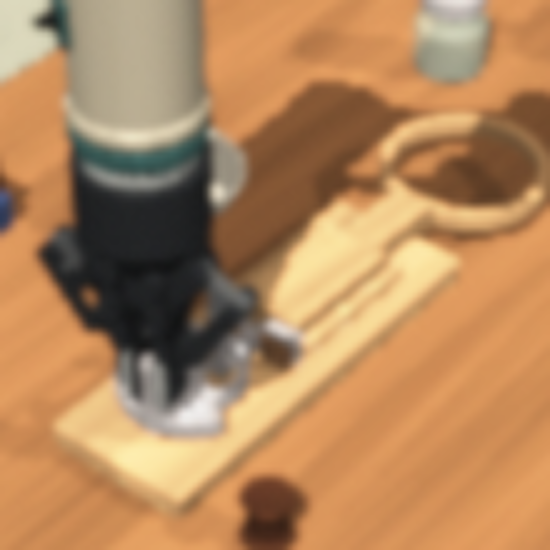

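Emit:
arm_command([
  {"dx": -0.0042,"dy": 0.0002,"dz": 0,"yaw": -0.1},
  {"dx": -0.0083,"dy": 0.0008,"dz": 0,"yaw": -0.2},
])

```text
clock: 13.6
position: [0.5811, 0.1179, 0.0553]
tcp_rot: [-3.071, -0.654, -0.002]
contact_force: [2.3, 2.1, 0.3]
gripper_width: 0.0125
```

```bash
sed -i 's/    R=Ro.from_rotvec(s\["tcp_rot"\]).as_matrix()\n    print("t"/&/' h.py; cat >> h.py <<'E'
_r=rep
def rep():
    _r(); s=manip.get_state(); p=s["position"][:2]-np.array([.598,.0783]); F=s["contact_force"]
    T=p[0]*F[1]-p[1]*F[0]+s["moment"][2]; print("axis torque",round(T,3),"peg equiv N",round(-T/.042,2))
E
python3 -c "
from h import *
rep()"
```

```text
t 13.6 phi 1.973 r 0.043 toolx+90 1.99 Fr 1.02 Ft -2.95 Fz 0.29 M [ 0.34 -0.29 -0.2 ] z 0.0553 w 0.0125 q6 -0.34
axis torque -0.329 peg equiv N 7.83
```

Emit:
arm_command([
  {"dx": -0.0021,"dy": 0.0001,"dz": 0,"yaw": -0.05},
  {"dx": -0.0042,"dy": 0.0002,"dz": 0,"yaw": -0.1},
])

```text
clock: 13.85
position: [0.5773, 0.116, 0.0553]
tcp_rot: [-3.035, -0.804, -0.001]
contact_force: [1.8, 2.1, 0.1]
gripper_width: 0.0126
```

```bash
python3 -c "
from h import *
rep()"
```

```text
t 13.85 phi 2.073 r 0.043 toolx+90 2.089 Fr 0.98 Ft -2.63 Fz 0.09 M [ 0.38 -0.21 -0.18] z 0.0553 w 0.0126 q6 -0.44
axis torque -0.295 peg equiv N 7.02
```

Emit:
arm_command([
  {"dx": -0.0021,"dy": 0.0001,"dz": 0,"yaw": -0.05},
  {"dx": -0.0042,"dy": 0.0002,"dz": 0,"yaw": -0.1},
])

```text
clock: 14.1
position: [0.5736, 0.1138, 0.0553]
tcp_rot: [-2.991, -0.955, -0.001]
contact_force: [2.0, 2.2, -0.7]
gripper_width: 0.0128
```

```bash
python3 -c "
from h import *
rep()"
```

```text
t 14.1 phi 2.172 r 0.0431 toolx+90 2.189 Fr 0.7 Ft -2.88 Fz -0.66 M [ 0.42 -0.2  -0.19] z 0.0553 w 0.0128 q6 -0.54
axis torque -0.314 peg equiv N 7.48
```

Emit:
arm_command([
  {"dx": -0.0021,"dy": 0.0001,"dz": 0,"yaw": -0.05},
  {"dx": -0.0042,"dy": 0.0002,"dz": 0,"yaw": -0.1},
])

```text
clock: 14.35
position: [0.5702, 0.1112, 0.0553]
tcp_rot: [-2.94, -1.103, -0.001]
contact_force: [0.8, 2.7, 0.6]
gripper_width: 0.0126
```

```bash
python3 -c "
from h import *
rep()"
```

```text
t 14.35 phi 2.272 r 0.0431 toolx+90 2.289 Fr 1.57 Ft -2.36 Fz 0.56 M [ 0.45 -0.17 -0.17] z 0.0553 w 0.0126 q6 -0.65
axis torque -0.271 peg equiv N 6.45
```

Emit:
arm_command([
  {"dx": -0.0021,"dy": 0.0001,"dz": 0,"yaw": -0.05},
  {"dx": -0.0042,"dy": 0.0002,"dz": 0,"yaw": -0.1},
])

```text
clock: 14.6
position: [0.567, 0.1084, 0.0553]
tcp_rot: [-2.881, -1.248, -0.001]
contact_force: [1.1, 2.9, 0.9]
gripper_width: 0.0124
```

```bash
python3 -c "
from h import *
rep()"
```

```text
t 14.6 phi 2.371 r 0.0432 toolx+90 2.389 Fr 1.24 Ft -2.8 Fz 0.94 M [ 0.44 -0.17 -0.2 ] z 0.0553 w 0.0124 q6 -0.75
axis torque -0.32 peg equiv N 7.62
```

Emit:
arm_command([
  {"dx": -0.0021,"dy": 0.0001,"dz": 0,"yaw": -0.05},
  {"dx": -0.0042,"dy": 0.0002,"dz": 0,"yaw": -0.1},
])

```text
clock: 14.85
position: [0.5642, 0.1051, 0.0553]
tcp_rot: [-2.815, -1.391, -0.0]
contact_force: [0.7, 3.0, 0.8]
gripper_width: 0.0127
```

```bash
python3 -c "
from h import *
rep()"
```

```text
t 14.85 phi 2.471 r 0.0432 toolx+90 2.489 Fr 1.27 Ft -2.78 Fz 0.81 M [ 0.45 -0.2  -0.19] z 0.0553 w 0.0127 q6 -0.86
axis torque -0.315 peg equiv N 7.49
```

Emit:
arm_command([
  {"dx": -0.0021,"dy": 0.0001,"dz": 0,"yaw": -0.05},
  {"dx": -0.0042,"dy": 0.0002,"dz": 0,"yaw": -0.1},
])

```text
clock: 15.1
position: [0.5617, 0.1017, 0.0553]
tcp_rot: [-2.742, -1.53, -0.0]
contact_force: [0.5, 3.6, 1.4]
gripper_width: 0.0125
```

```bash
python3 -c "
from h import *
rep()
cv2.imwrite('pics/s9.png',cv2.resize(optics.snapshot('side')[130:240,190:300],None,fx=5,fy=5,interpolation=cv2.INTER_CUBIC))
cv2.imwrite('pics/w9b.png',cv2.resize(optics.snapshot('wrist'),(768,576),interpolation=cv2.INTER_CUBIC))"
```

```text
t 15.1 phi 2.569 r 0.0432 toolx+90 2.589 Fr 1.52 Ft -3.26 Fz 1.37 M [ 0.46 -0.03 -0.16] z 0.0553 w 0.0125 q6 -0.96
axis torque -0.303 peg equiv N 7.22
```

View pics/s9.png

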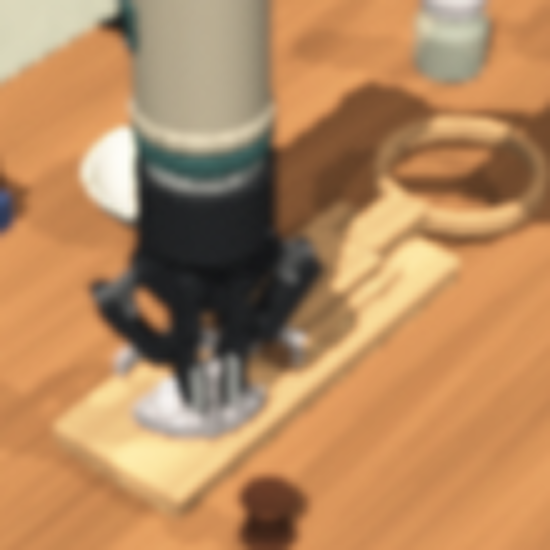

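View pics/w9b.png

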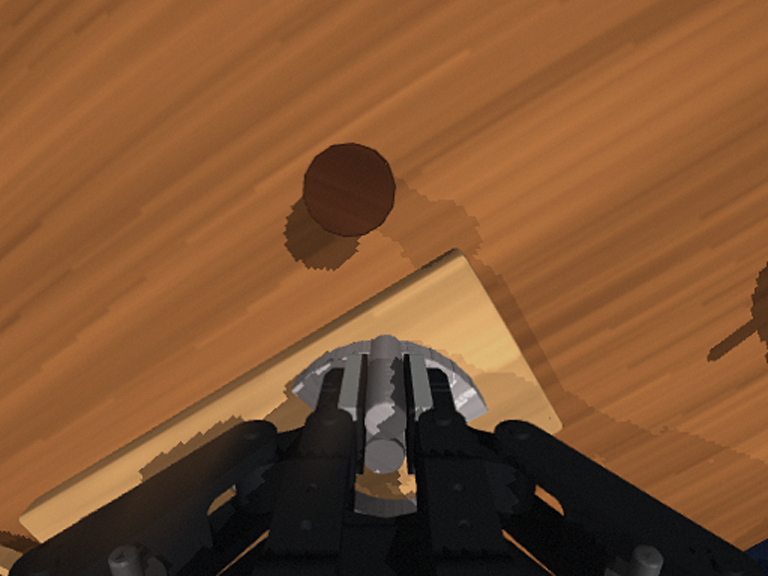

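```bash
python3 - <<'E'
from h import *
a=cv2.imread('pics/s7.png',0).astype(np.float32);b=cv2.imread('pics/s9.png',0).astype(np.float32)
c=cam("side")
t=b[105:240,372:550]
for nm,I in (("7",a),("9",b)):
    r=cv2.matchTemplate(cv2.copyMakeBorder(I,30,30,30,30,cv2.BORDER_REFLECT),t,cv2.TM_CCOEFF_NORMED); print(nm,cv2.minMaxLoc(r))
# 1 mm along +y at hoop in px*5
p=proj(c,[[.601,-.21,.03],[.601,-.205,.03]]);print((p[1]-p[0])*5)
E
```

```text
7 (-0.6100828051567078, 0.6458131670951843, (300, 0), (406, 125))
9 (-0.5494914650917053, 1.0, (281, 426), (402, 135))
[-4.21740461  3.34319866]
```

Emit:
arm_command([
  {"dx": -0.0021,"dy": 0.0001,"dz": 0,"yaw": -0.05},
  {"dx": -0.0042,"dy": 0.0002,"dz": 0,"yaw": -0.1},
])

```text
clock: 15.45
position: [0.5596, 0.0981, 0.0553]
tcp_rot: [-2.662, -1.664, -0.0]
contact_force: [-0.5, 5.2, 1.1]
gripper_width: 0.0129
```

```bash
python3 -c "
from h import *
rep()"
```

```text
t 15.45 phi 2.665 r 0.0432 toolx+90 2.688 Fr 2.83 Ft -4.42 Fz 1.15 M [ 0.71 -0.1  -0.21] z 0.0553 w 0.0129 q6 -1.07
axis torque -0.403 peg equiv N 9.59
```

Emit:
arm_command([
  {"dx": -0.0013,"dy": 0,"dz": 0,"yaw": -0.03},
  {"dx": -0.0013,"dy": 0,"dz": 0,"yaw": -0.03},
])

```text
clock: 15.7
position: [0.5591, 0.097, 0.0553]
tcp_rot: [-2.637, -1.703, -0.001]
contact_force: [-0.4, 4.9, 1.2]
gripper_width: 0.0124
```

```bash
python3 -c "
from h import *
rep()"
```

```text
t 15.7 phi 2.694 r 0.0432 toolx+90 2.718 Fr 2.49 Ft -4.22 Fz 1.23 M [ 0.83  0.02 -0.17] z 0.0553 w 0.0124 q6 -1.1
axis torque -0.355 peg equiv N 8.45
```

Emit:
arm_command([
  {"dx": -0.0013,"dy": 0,"dz": 0,"yaw": -0.03},
])

```text
clock: 15.82
position: [0.5586, 0.0961, 0.0553]
tcp_rot: [-2.611, -1.743, -0.001]
contact_force: [-0.1, 5.0, 0.8]
gripper_width: 0.0127
```

```bash
python3 -c "
from h import *
rep()"
```

```text
t 15.82 phi 2.718 r 0.0432 toolx+90 2.748 Fr 2.17 Ft -4.56 Fz 0.79 M [ 0.9  -0.03 -0.29] z 0.0553 w 0.0127 q6 -1.13
axis torque -0.487 peg equiv N 11.6
```

Emit:
arm_command([
  {"dx": -0.0013,"dy": 0,"dz": 0,"yaw": -0.03},
])

```text
clock: 15.95
position: [0.5581, 0.0949, 0.0553]
tcp_rot: [-2.584, -1.782, -0.001]
contact_force: [0.3, 6.1, 1.4]
gripper_width: 0.0129
```

```bash
python3 -c "
from h import *
rep()"
```

```text
t 15.95 phi 2.747 r 0.0432 toolx+90 2.778 Fr 2.09 Ft -5.71 Fz 1.39 M [ 0.96 -0.05 -0.33] z 0.0553 w 0.0129 q6 -1.17
axis torque -0.576 peg equiv N 13.71
```

Emit:
arm_command([
  {"dx": -0.0008,"dy": 0,"dz": 0,"yaw": -0.02},
  {"dx": -0.0008,"dy": 0,"dz": 0,"yaw": -0.02},
])

```text
clock: 16.2
position: [0.5578, 0.0942, 0.0553]
tcp_rot: [-2.567, -1.806, -0.001]
contact_force: [-0.1, 6.2, -0.2]
gripper_width: 0.0126
```

```bash
python3 -c "
from h import *
rep()"
```

```text
t 16.2 phi 2.766 r 0.0432 toolx+90 2.797 Fr 2.38 Ft -5.72 Fz -0.23 M [ 0.93  0.01 -0.27] z 0.0553 w 0.0126 q6 -1.19
axis torque -0.514 peg equiv N 12.23
```

Emit:
arm_command([
  {"dx": 0,"dy": 0,"dz": 0,"yaw": 0},
  {"dx": 0,"dy": 0,"dz": 0,"yaw": 0},
  {"dx": 0,"dy": 0,"dz": 0,"yaw": 0},
  {"dx": 0,"dy": 0,"dz": 0,"yaw": 0},
  {"dx": 0,"dy": 0,"dz": -0.02,"yaw": 0},
  {"dx": 0,"dy": 0,"dz": -0.06,"yaw": 0},
  {"dx": 0,"dy": 0,"dz": -0.12,"yaw": 0},
  {"dx": 0,"dy": 0,"dz": -0.16,"yaw": 0},
  {"dx": 0,"dy": 0,"dz": -0.17,"yaw": 0},
  {"dx": 0,"dy": 0,"dz": -0.17,"yaw": 0},
], jaw=50)

```text
clock: 17.45
position: [0.558, 0.0926, 0.2252]
tcp_rot: [2.566, 1.812, -0.0]
contact_force: [-0.4, -0.4, -0.1]
gripper_width: 0.0428
```

```bash
python3 - <<'E'
from h import *
import pickle
st=manip.get_state(); im=optics.snapshot("wrist")
pickle.dump(st,open("w10.pkl","wb"));cv2.imwrite("pics/w10.png",im)
cv2.imwrite("pics/w10b.png",cv2.resize(im,(768,576),interpolation=cv2.INTER_CUBIC))
cv2.imwrite('pics/s10.png',cv2.resize(optics.snapshot('side')[100:260,170:330],None,fx=3.6,fy=3.6,interpolation=cv2.INTER_CUBIC))
print(st["position"],st["contact_force"],st["joint_pos"])
go([.60,-.03,.23],0)
E
```

```text
[0.55796187 0.09258454 0.2252127 ] [-0.40983722 -0.41364014 -0.12076534] [ 4.15420712e-02  2.65215643e-01  1.53547895e+00 -1.90374299e-04
  1.34086129e+00 -1.18827137e+00]
tool x ang 1.2299 d [-0.1012  0.0815 -0.0067] yaw 1.2299 zaxis [-3.6e-03 -3.0e-04 -1.0e+00]
```

View pics/w10b.png

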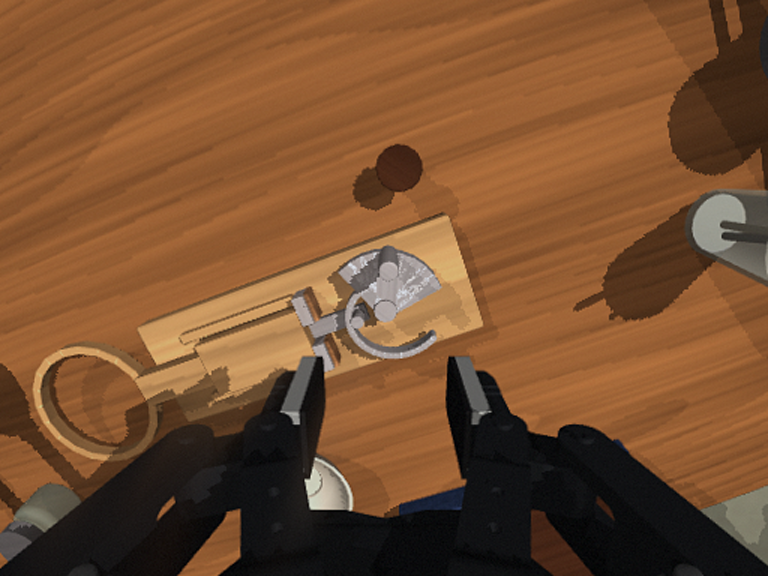

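View pics/s10.png

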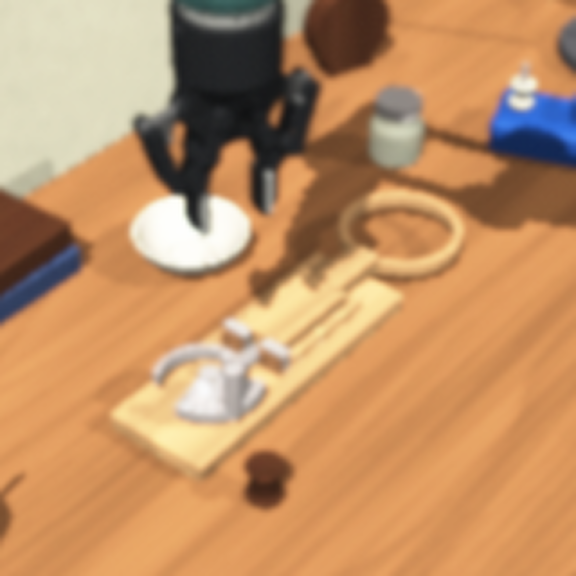

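```bash
python3 - <<'E'
from h import *
import pickle
st=pickle.load(open("w10.pkl","rb")); c=cam("wrist",st)
f=lambda u,v,z:ray(c,((u+.5)/1.5-.5,(v+.5)/1.5-.5),z)
for n,a in dict(hub=(384,309,.044),peg=(388,256,.082),bolt=(357,318,.044)).items(): print(n,f(*a).round(4))
p=f(388,256,.082)[:2]-np.array([.598,.0785]); print(np.arctan2(p[1],p[0])-.0125, np.linalg.norm(p))
im=cv2.imread("pics/w10.png")
cv2.imwrite("pics/w10e.png",cv2.resize(im[140:270,80:330],None,fx=3.2,fy=3.2,interpolation=cv2.INTER_CUBIC)[:, :800])
E
```

```text
hub [0.5953 0.0784 0.044 ]
peg [0.5488 0.0978 0.082 ]
bolt [0.5953 0.0564 0.044 ]
2.755826558884586 0.052843474448022974
```

View pics/w10e.png

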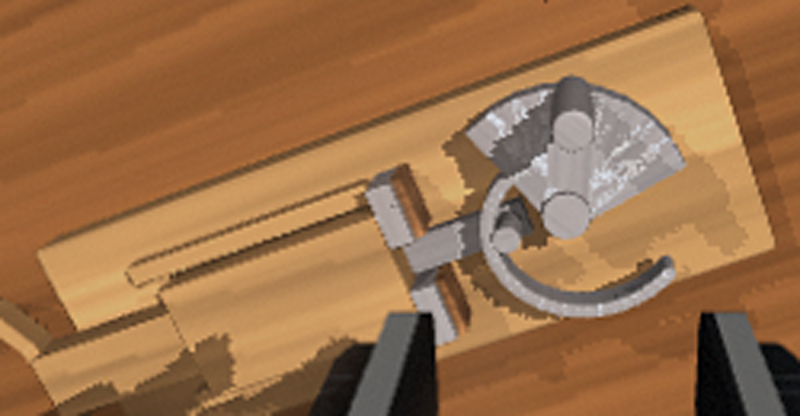

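```bash
python3 - <<'E'
from h import *
import pickle
st=pickle.load(open("w10.pkl","rb")); c=cam("wrist",st)
f=lambda u,v,z:ray(c,((u+.5)/3.2-.5+80,(v+.5)/3.2-.5+140),z)
P=f(573,130,.082);H=f(567,214,.044);B=f(506,238,.044);print(P,H,B,np.linalg.norm(H-B))
p=P[:2]-H[:2]; print(np.arctan2(p[1],p[0])-.0125, np.linalg.norm(p))
st=manip.get_state();print(st["clock"],st["contact_force"])
E
```

```text
[0.5581474  0.09470133 0.082     ] [0.59646129 0.07920675 0.044     ] [0.59779546 0.05542348 0.044     ] 0.023820663297161187
2.744789072695556 0.04132839242822156
17.55 [-0.14751911  0.87193418 -1.06739539]
```

Emit:
arm_command([
  {"dx": 0,"dy": 0,"dz": -0.02,"yaw": 0},
  {"dx": 0,"dy": 0,"dz": -0.02,"yaw": 0},
  {"dx": 0,"dy": 0,"dz": 0,"yaw": 0},
  {"dx": 0,"dy": 0,"dz": 0,"yaw": 0},
  {"dx": 0,"dy": 0,"dz": 0,"yaw": 0},
])

```text
clock: 18.18
position: [0.558, 0.0927, 0.2248]
tcp_rot: [-2.565, -1.812, 0.002]
contact_force: [0.4, 0.2, 0.0]
gripper_width: 0.0426
```

```bash
python3 - <<'E'
from h import *
from workcell import ticket
im=optics.snapshot("wrist"); a=cv2.imread("pics/w10.png")
d=cv2.absdiff(im,a)[140:270,80:330]; print(d.max(),d.mean())
print(ticket.close_job())
E
```

```text
113 3.448153846153846
the job is handed in; nothing more can be done
None
```

The hoop arm is in its stand, drawn tight by the cam. The gripper has let go and is clear above it, and I handed the job in at about 18 s.

- **Slide:** I pinched the arm's bar and slid it along the guides until the sprung pads resisted with about 5 N. When I let go, the pads pushed it back a few mm. The bolt then measured 33.6 mm from the cam axis, inside the 36 mm limit.
- **Turning the cam:** I gripped the crank peg and turned it anticlockwise from about 0.18 to 2.75 rad. The torque, expressed as force at the peg, stayed at about 6.5–8 N while the pads yielded. It then climbed to about 14 N while turning and read 12 N when paused, so I stopped and released.
- **Checks after release:** The camera showed the bolt against the hook's inner wall and the arm's shoulder apparently at the seat. The peg had not sprung back (cam angle 2.745 rad). I saw no displaced objects in the wrist and side views, but I did not measure the other things.

Two checks did not agree cleanly:
- **Seat position:** The pad-touch position after letting go (−75.6 mm) suggested tight would come near 2.3 rad, but the force only climbed at about 2.65 rad. I relied on the force.
- **Last picture comparison:** It was meant to confirm nothing crept before hand-in. It showed a mean difference of 3.4 grey levels with a peak of 113, in a view the gripper fingers also share. I did not look into it, so creep is not strictly ruled out.

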